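# Show which bearing goes in which housing

## Task

Show the apprentice where the two ball bearings belong, only by pointing: point down at the smaller ball bearing, then at the bore it fits in, then at the larger ball bearing, then at the bore it fits in, each time resting with the fingertips two to five centimetres above the middle of it for two full seconds. Lift the fingertips at least 15 cm above the bench between one and the next, do not point at the third housing, the gear or the roll of tape, and touch nothing at all: every part stays where it lies. Finish with them raised like that again.

Things in the scene. Friction and masses are not known exactly. Their poses are not given: they have to be found in the camera images.
- bearing_small_top (a point): Smaller ball bearing: bright steel ring with a dark seal band, 40 mm outside diameter, 12 mm high, 16 mm hole. Lies loose and flat on the bench; the point is the centre of its upper face, z up. The bearings, gear and tape roll lie in a loose row nearest the robot, in any order.
- bearing_large_top (a point): Larger ball bearing: the same look, 52 mm outside diameter, 15 mm high. Lies loose and flat on the bench; the point is the centre of its upper face, z up. 
- housing_mid_bore (a point): One of three outwardly identical square dark grey metal bearing housings (84 x 84 x 26 mm, fixed flat on the bench), each with one round blind bore in the middle of its top, 14 mm deep with a bare bright floor; this one's bore is 42 mm across: the smaller bearing fits in it. The housings stand in a row behind the loose parts, in any order. This point is the centre of the bore's mouth, level with the housing's top face, 26 mm above the bench; z up.
- housing_wide_bore (a point): One of three outwardly identical square dark grey metal bearing housings (84 x 84 x 26 mm, fixed flat on the bench), each with one round blind bore in the middle of its top, 14 mm deep with a bare bright floor; this one's bore is 54 mm across: the larger bearing fits in it. This point is the centre of the bore's mouth, level with the housing's top face, 26 mm above the bench; z up.
- housing_narrow_bore (a point): One of three outwardly identical square dark grey metal bearing housings (84 x 84 x 26 mm, fixed flat on the bench), each with one round blind bore in the middle of its top, 14 mm deep with a bare bright floor; this one's bore is 29 mm across, too narrow for either bearing: not to be pointed at. This point is the centre of the bore's mouth, level with the housing's top face, 26 mm above the bench; z up.
- gear_top (a point): Steel spur gear with a raised hub, 60 mm across, 21 mm high. Lies loose and flat on the bench; the point is the centre of its upper face, z up. Not to be pointed at.
- tape_ring_top (a point): Roll of black tape, a ring 58 mm across, 19 mm high. Lies loose and flat on the bench; the point is the centre of its upper face, z up. Not to be pointed at.
- spanner: Loose combination spanner, 170 x 28 x 6 mm, lying at the right of the work; origin at the middle of its underside, x along its length. Leave alone.
- nut: Loose hexagon nut, 26 mm across, 13 mm high, at the right of the work; origin at the middle of its underside. Leave alone.
Things that resemble listed ones, but are neither listed nor needed, are in the scene too. Leave any yellow look-alike of the part that bears bearing_small_top alone.

How it is judged:
By the outcome, as a careful person would: the job done as asked, in the order asked, and still so for the second after the job is handed in, with the robot touching nothing.
It also fails if it takes over 64 s, if anything falls off the work surface, if the arm or the gripper's body presses on something with over 40 N, if the wrist force passes 120 N, or if a joint passes its speed limit or range.

## Robot

A 6-joint arm with a two-finger parallel gripper is mounted at the origin on a cart in front of the work surface, level with it; the furniture and walls round the work are solid. World frame = base frame: x ahead of the robot, y to its left, z up, the work surface at z = 0. Lengths are in m, angles in rad, forces in N, time in s.
With the tool pointing down it reaches from about 0.4 to 0.925 m from the base axis. Payload 3.4 kg.
Tool frame: the origin (TCP) lies between the finger pads; the fingertips stand manip.finger_overhang ahead of it and the grasp point (between the pads) lies 5 mm behind it (manip.finger_overhang is the distance from the TCP to the fingertips, in m); x points along the fingers, z is the direction in which the jaws open and shut, and the axes are right-handed (so a half turn about x gives the same grasp; the last joint's range is limited). The gripper opens to 85 mm and grips with 20 to 120 N. Pads are 22 mm wide; open, the fingers measure 114 mm over their backs; the gripper's body (76 mm by 85 mm) begins 54 mm behind the grasp point. The pads swing forward as they close: fully open they stand 13 mm farther back than shut.
Start: joints at [-1.181, 0.307, 1.506, -0, 1.328, -0.073], TCP at [0.257, -0.514, 0.245] pointing down, gripper open.
Joint ranges: [-3.12, 3.12], [-1.05, 2.28], [0.14, 2.33], [-1.42, 4.57], [0.1, 2.73], [-2.68, 2.68]. Speed limits (rad/s): [2.57, 2.57, 3.14, 3.14, 3.14, 3.14].

## Interface

Orientations are given as [roll, pitch, yaw] about the fixed x, y, z axes, in that order (R = Rz(yaw) Ry(pitch) Rx(roll)).
In Python, from station import manip, cams gives the robot as it stands.
- The arm moves only by the shell command python3 -m crank 'ROWS' [FORCE]. ROWS is JSON, a list of rows, each a list of 5 numbers: the shift along the tool's x, y, z in m, then the turn about the tool's x in degrees, then the closure, from 0 (fully open) to 1 (shut). In form: [[dx, dy, dz, roll, hand], ...]. A call has 1 to 8 rows; each row shifts and turns the commanded pose from where the row before left it, along the tool's axes as they then stand; what a row does not reach is not made up. A row lasts 1/10 s, in which the tool goes at most 50 mm and 8.59 degrees, less where a joint would pass 70% of its speed; a pose out of reach is approached as far as the arm can. A call is refused whole if a number of a shift passes 0.05 or a number of a turn 8.59, either way. A call with a gripper value outside its range is refused whole. The fingers move at their own pace and stop on an object; FORCE is the grip in N (left out, the last holds). Time passes only in rows, so rows that do not move let the fingers close. It gives the time, the measured TCP pose, the force and the opening at its end, in the units of the state.
- manip.observe(): the state, without advancing time (a new reading comes with each control period).
- cams.capture(name): name is "side" or "top"; returns a dict with "frame" (420x560x3 uint8, blue, green, red), "depth" (420x560 float32, m along the optical axis (not along the pixel's ray), 0 where there is no reading), "fx", "fy", "cx", "cy" (pixels), "R" (3x3) and "t" (3): a world point X has camera coordinates R X + t. Camera axes: x right, y down, z forward; pixel columns grow to the right and rows downward; lengths in m; the calibration is good to about 2 mm. A picture is of the moment at which its call begins.
- manip.close_job(): hands the job in, once; it reports no verdict.
The state is a dict: "t": time; "joint_pos": joint angles; "qd": joint speeds; "tau": joint torques, N m; "position": TCP position; "orientation": TCP orientation; "ft_force": force on the tool from outside, world axes, zero at the start; "torque": the same for the moment, N m; "gripper_width": opening from 0.0 (shut) to 1.0 (fully open).
Only numpy, scipy, OpenCV 4.12 (cv2) and the standard library are available. Lean on these libraries where they do the work, as an engineer would, in place of code of your own. Each camera call takes 0.05 s, during which the arm holds its last target. There are 200 camera calls.

## Working session

There is one attempt and no reset: what is moved stays moved. The work goes in short steps, Python scripts to look and compute and a shell command to move; the robot and the scene stay as the last step left them, time stands still between calls to the robot, and variables do not carry over. Pictures are saved under pics/ and viewed, on a budget of 10 in all, crops included, one or two more only if the job needs it, and the job is handed in when it is done.

```bash
ls; mkdir -p pics
python3 - <<'E'
from station import manip,cams
import cv2,numpy as np
s=manip.observe();print(s,manip.finger_overhang)
for n in("side","top"):
    c=cams.capture(n);cv2.imwrite(f"pics/{n}0.png",c["frame"])
    np.savez(f"{n}0.npz",**c)
    print(n,c["fx"],c["fy"],c["cx"],c["cy"],c["R"],c["t"])
E
```

```text
pics
{'t': 0.0, 'joint_pos': array([-1.18049683e+00,  3.07534720e-01,  1.50769302e+00, -1.43158769e-05,
        1.32837736e+00, -7.35225964e-02]), 'qd': array([ 9.18521279e-04,  1.38311535e-03,  1.30461651e-04,  4.92467992e-04,
       -6.21520753e-05,  3.95069087e-04]), 'tau': array([-6.57639430e-04, -4.57558787e+01, -2.51913214e+01, -6.25695088e-05,
        1.31259547e-02, -2.79829152e-06]), 'position': array([ 0.25694201, -0.51364378,  0.24439552]), 'orientation': array([3.07497218, 1.56878383, 1.9680014 ]), 'ft_force': array([-0.71527392, -0.44484614,  0.26635578]), 'torque': array([0.00916519, 0.03808676, 0.0146637 ]), 'gripper_width': 0.9967363652476511} 0.014
side 450.8534789747024 450.8534789747024 283.24627365640663 212.4865765004392 [[ 0.9970322  -0.07696797 -0.00164916]
 [-0.04791613 -0.60364723 -0.79581032]
 [ 0.06025639  0.79352754 -0.60554373]] [-0.51131997  0.06500395  0.96114727]
top 447.26976384996885 447.26976384996885 281.53250554954354 219.37105586614706 [[-0.19009413 -0.98175291 -0.00504443]
 [-0.96210604  0.18730815 -0.19816058]
 [ 0.19548959 -0.03281589 -0.98015659]] [0.04291187 0.49034225 1.04416349]
```

View pics/top0.png

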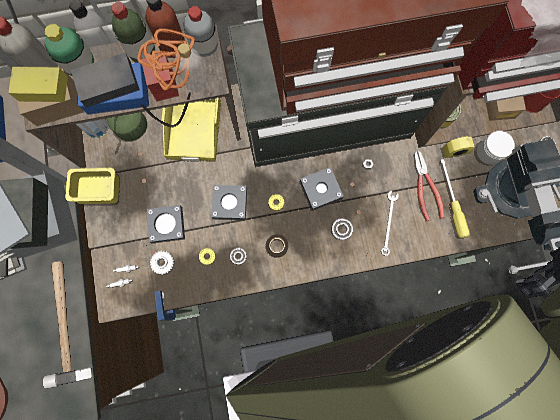

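View pics/side0.png

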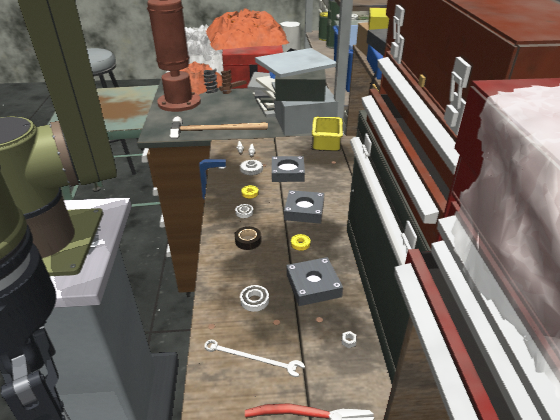

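Top view: the small bearing is at (238,256), the large one at (342,229). The housings are at (165,224), (229,202) and (321,188). The gear is at (161,262), the tape at (277,245), and yellow look-alikes at (207,256) and (276,202). The side view shows the same layout. I'll enlarge both views.

Run:
```python
import cv2
def tile(f,cs,h,out,k):
    im=cv2.imread(f); T=[]
    for (u,v) in cs:
        c=cv2.resize(im[v-h:v+h,u-h:u+h],None,fx=k,fy=k,interpolation=cv2.INTER_CUBIC)
        for i in range(0,2*h,5):
            L=8 if i%10==0 else 4
            cv2.line(c,(i*k,0),(i*k,L),(0,255,0),1);cv2.line(c,(0,i*k),(L,i*k),(0,255,0),1)
        cv2.putText(c,f"{u-h},{v-h}",(10,24),0,.5,(0,255,255),1);T.append(c)
    import numpy as np
    T.append(np.zeros_like(T[0]))
    cv2.imwrite(out,cv2.vconcat([cv2.hconcat(T[:3]),cv2.hconcat(T[3:6])]))
tile("pics/top0.png",[(165,224),(229,202),(321,188),(238,256),(342,229)],20,"pics/topc.png",6)
tile("pics/side0.png",[(288,167),(304,204),(315,278),(244,211),(254,297)],25,"pics/sidec.png",5)
```

```text
(no output)
```

View pics/topc.png

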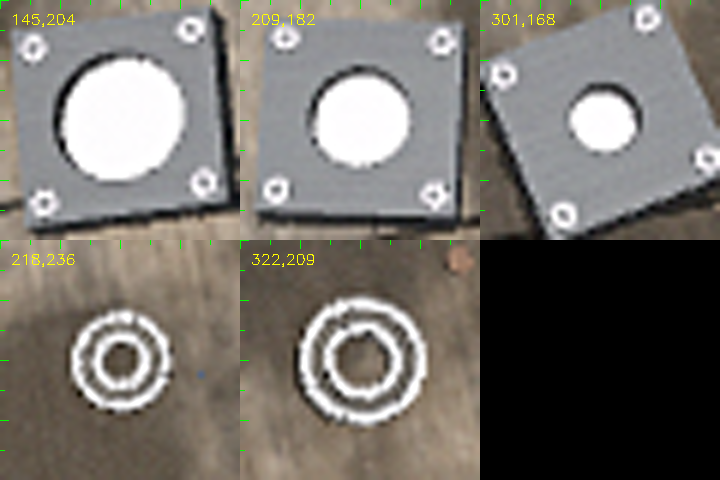

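View pics/sidec.png

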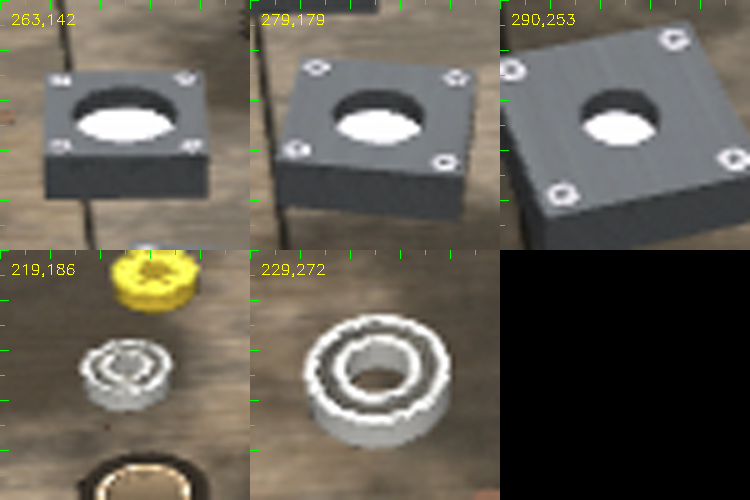

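The bore diameters in the top crop are about 22, 17 and 12.5 px. That makes (165,224) the wide bore, (229,202) the mid and (321,188) the narrow. The bearings are 16.7 px (40 mm, the small one, at (238,256)) and 21.3 px (52 mm, the large one, at (342,229)). Both are steel with a dark seal band, so the yellow rings are ruled out. Next I'll triangulate.

```bash
cat > h.py <<'E'
import numpy as np,cv2
from scipy.spatial.transform import Rotation as Ro
A=np.load("top0.npz");B=np.load("side0.npz")
def P(c):return np.array([[c["fx"],0,c["cx"]],[0,c["fy"],c["cy"]],[0,0,1]])@np.c_[c["R"],c["t"]]
def tri(a,b):
    X=cv2.triangulatePoints(P(A),P(B),np.array(a,float).reshape(2,1),np.array(b,float).reshape(2,1))
    X=(X[:3]/X[3]).ravel();return X
def plane(c,p,z):
    d=c["R"].T@[(p[0]-c["cx"])/c["fx"],(p[1]-c["cy"])/c["fy"],1];o=-c["R"].T@c["t"]
    return o+d*(z-o[2])/d[2]
E
python3 - <<'E'
from h import *
np.set_printoptions(precision=4,suppress=True)
pts=dict(small=((237.8,255.7),(243.8,208.6),.012),mid=((228.6,201),(304.2,202),.026),large=((342.1,228.6),(253.9,294.8),.015),wide=((164.6,223.1),(287.6,164.9),.026))
for n,(a,b,z) in pts.items():
    X=tri(a,b);print(n,X,"top",plane(A,a,z),"side",plane(B,b,z),np.hypot(*X[:2]))
for n,p in dict(gear=(161,262),tape=(277,246),narrow=(321,188)).items():print(n,plane(A,p,.02))
# depth check: max height of obstacles in work region
from station import manip
s=manip.observe();print(Ro.from_euler("xyz",s["orientation"]).as_matrix())
E
```

```text
small [0.4273 0.0718 0.0126] top [0.4272 0.0718 0.012 ] side [0.4274 0.0727 0.012 ] 0.4332730749959082
mid [0.5665 0.0699 0.0248] top [0.566  0.0698 0.026 ] side [0.5663 0.0683 0.026 ] 0.5707604099766378
large [ 0.444  -0.1971  0.0159] top [ 0.4441 -0.1972  0.015 ] side [ 0.444  -0.1963  0.015 ] 0.48575149620617863
wide [0.5418 0.2368 0.024 ] top [0.5406 0.2362 0.026 ] side [0.5422 0.2338 0.026 ] 0.5912887683971604
gear [0.4468 0.26   0.02  ]
tape [ 0.4313 -0.0285  0.02  ]
narrow [ 0.5562 -0.1664  0.02  ]
[[-0.0007  0.8943  0.4474]
 [ 0.0017  0.4474 -0.8943]
 [-1.      0.0001 -0.0019]]
```

Both views agree and the heights come out right (12.6, 24.8, 15.9 and 24 mm). The tool axes are x down, y = (0.894, 0.447) and z = (0.447, −0.894) in world xy. I'll check for tall obstacles, then move high to a waypoint at (0.45, −0.2) with the fingers shut.

```bash
python3 - <<'E'
from h import *
d=A["depth"];v,u=np.mgrid[:420,:560]
X=np.stack([(u-A["cx"])/A["fx"]*d,(v-A["cy"])/A["fy"]*d,d],-1).reshape(-1,3)
X=(X[d.ravel()>0]-A["t"])@A["R"]
for lo in(.05,.2,.4):
  for y0 in(-.3,-.2,-.1,0,.1,.2,.3):
    m=(X[:,2]>lo)&(abs(X[:,1]-y0)<.05)&(X[:,0]>.35);print(lo,y0,X[m,0].min().round(3) if m.any() else None)
E
python3 -m crank '[[0,0.0391,-0.0243,0,1],[0,0.0391,-0.0243,0,1],[0,0.0391,-0.0243,0,1],[0,0.0391,-0.0243,0,1],[0,0.0391,-0.0243,0,1],[0,0.0391,-0.0243,0,1],[0,0.0391,-0.0243,0,1],[0,0.0391,-0.0243,0,1]]' 20
```

```text
0.05 -0.3 0.626
0.05 -0.2 0.626
0.05 -0.1 0.626
0.05 0 0.633
0.05 0.1 0.714
0.05 0.2 0.712
0.05 0.3 0.624
0.2 -0.3 0.626
0.2 -0.2 0.626
0.2 -0.1 0.626
0.2 0 0.633
0.2 0.1 0.716
0.2 0.2 0.712
0.2 0.3 0.726
0.4 -0.3 0.644
0.4 -0.2 0.644
0.4 -0.1 0.644
0.4 0 None
0.4 0.1 0.843
0.4 0.2 0.836
0.4 0.3 0.841
t: 0.9
position: [0.4504, -0.1987, 0.2451]
orientation: [-2.487, 1.57, 2.689]
ft_force: [0.2, -0.6, 0.7]
gripper_width: 0.001
```

The toolbox front is at x≈0.63 near the mid housing, so I'll square the gripper up. A roll of +26.57° gives tool y = +x and tool z = −y. Then on to above the small bearing.

```bash
python3 -m crank '[[0,0,0,6.64,1],[0,0,0,6.64,1],[0,0,0,6.64,1],[0,0,0,6.64,1],[0,-0.0039,-0.045,0,1],[0,-0.0039,-0.045,0,1],[0,-0.0039,-0.045,0,1],[0,-0.0039,-0.045,0,1]]'
python3 -m crank '[[0,-0.0039,-0.045,0,1],[0,-0.0039,-0.045,0,1],[0,0,0,0,1],[0,0,0,0,1]]'
python3 - <<'E'
from h import *
from station import manip,cams
s=manip.observe();print(s["position"],Ro.from_euler("xyz",s["orientation"]).as_matrix().round(3))
c=cams.capture("side");cv2.imwrite("pics/s1.png",c["frame"][20:320,100:440].repeat(2,0).repeat(2,1))
p=P(c)@np.r_[s["position"]+[0,0,-.014],1];print("expected tip px",p[:2]/p[2]*1)
d=A["depth"];v,u=np.mgrid[:420,:560]
X=np.stack([(u-A["cx"])/A["fx"]*d,(v-A["cy"])/A["fy"]*d,d],-1).reshape(-1,3)
X=(X[d.ravel()>0]-A["t"])@A["R"]
for y0 in np.arange(0,.16,.01):
    m=(X[:,2]>.05)&(abs(X[:,1]-y0)<.005)&(X[:,0]>.35);print(y0.round(2),X[m,0].min().round(3) if m.any() else None)
E
```

```text
t: 1.7
position: [0.4336, -0.019, 0.245]
orientation: [-2.01, 1.57, 2.702]
ft_force: [1.4, 0.1, -0.1]
gripper_width: 0.003
t: 2.1
position: [0.426, 0.0704, 0.2451]
orientation: [-0.715, 1.57, -2.282]
ft_force: [-0.2, 0.0, -0.1]
gripper_width: -0.001
[0.42604443 0.07043341 0.2450888 ] [[-0.001  1.     0.004]
 [-0.001  0.004 -1.   ]
 [-1.    -0.001  0.001]]
expected tip px [237.12984623 121.6790826 ]
0.0 0.886
0.01 0.73
0.02 0.729
0.03 0.727
0.04 0.729
0.05 0.729
0.06 0.728
0.07 0.728
0.08 0.728
0.09 0.727
0.1 0.724
0.11 0.722
0.12 0.718
0.13 0.716
0.14 0.714
0.15 0.713
```

View pics/s1.png

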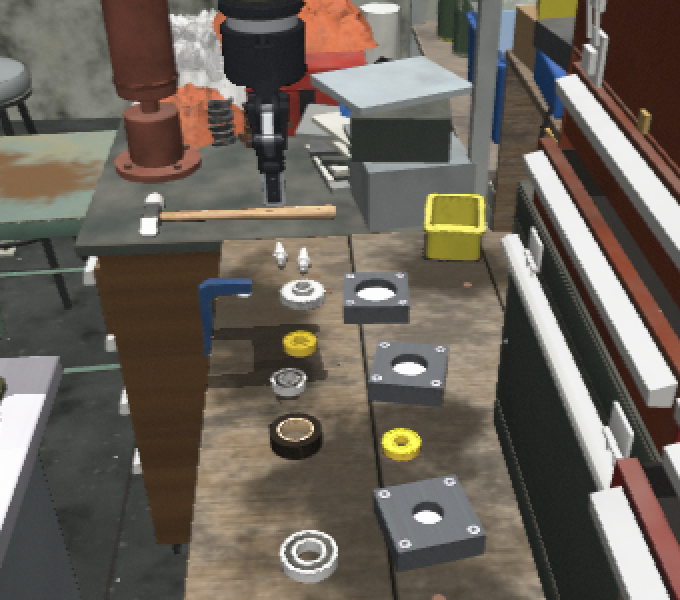

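The tip is at full-image (237,122.5), against a predicted (237.1,121.7), so the shut fingertips are 14 mm ahead of the TCP. Now I'll lower to TCP z≈0.061, which puts the tips 35 mm above the small bearing.

```bash
python3 -m crank '[[0.04,0.0012,-0.0018,0,1],[0.04,0,0,0,1],[0.04,0,0,0,1],[0.03,0,0,0,1],[0.02,0,0,0,1],[0.014,0,0,0,1],[0,0,0,0,1],[0,0,0,0,1]]'
python3 -m crank '[[0,0,0,0,1],[0,0,0,0,1]]'
python3 - <<'E'
from h import *
from station import manip,cams
s=manip.observe();print(s["t"],s["position"])
O=[]
for n in("side","top"):
    c=cams.capture(n);p=P(c)@np.r_[s["position"]+[0,0,-.014],1];p=p[:2]/p[2];print(n,p)
    u,v=p.astype(int);O.append(cv2.resize(c["frame"][v-40:v+40,u-40:u+40],None,fx=5,fy=5,interpolation=cv2.INTER_CUBIC))
cv2.imwrite("pics/s2.png",cv2.hconcat(O))
E
```

```text
t: 2.95
position: [0.428, 0.07, 0.0613]
orientation: [-1.227, 1.57, -2.8]
ft_force: [0.3, 1.0, 0.3]
gripper_width: -0.0
t: 3.15
position: [0.4286, 0.071, 0.0622]
orientation: [1.628, 1.569, 0.057]
ft_force: [-0.2, 0.3, 1.0]
gripper_width: 0.001
3.15 [0.42863454 0.07101929 0.06221832]
side [243.45576415 196.13625653]
top [236.51554092 253.25660962]
```

View pics/s2.png

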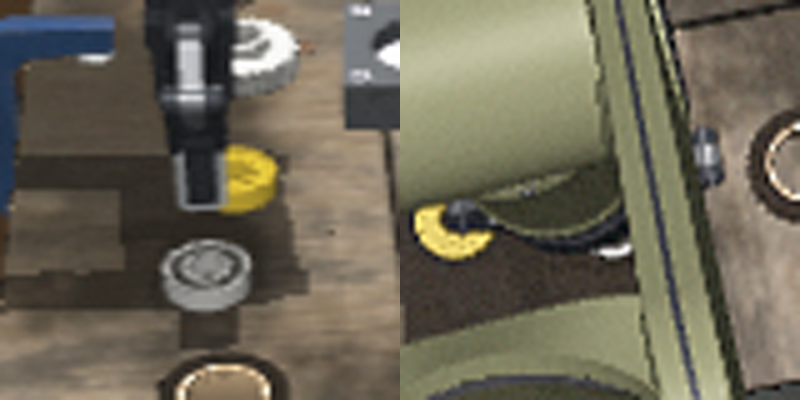

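Side crop: the tip at (243,197) is directly above the small bearing (244,209), at the expected height. The top view is blocked by the arm. I'll dwell here, lift, move to the mid bore, lower and dwell again.

```bash
Z='[[0,0,0,0,1]]'
python3 -m crank '[[0,0,0,0,1],[0,0,0,0,1],[0,0,0,0,1],[0,0,0,0,1],[0,0,0,0,1],[0,0,0,0,1],[0,0,0,0,1],[0,0,0,0,1]]'
python3 -m crank '[[0,0,0,0,1],[0,0,0,0,1],[0,0,0,0,1],[0,0,0,0,1],[0,0,0,0,1],[0,0,0,0,1],[0,0,0,0,1],[0,0,0,0,1]]'
python3 -m crank '[[0,0,0,0,1],[0,0,0,0,1],[0,0,0,0,1],[0,0,0,0,1],[0,0,0,0,1],[0,0,0,0,1],[0,0,0,0,1],[0,0,0,0,1]]'
python3 -m crank '[[-0.02,0,0,0,1],[-0.04,0,0,0,1],[-0.04,0,0,0,1],[-0.04,0,0,0,1],[-0.044,0,0,0,1],[0,0,0,0,1],[0,0,0,0,1],[0,0,0,0,1]]'
python3 -m crank '[[0,0.035,0.0005,0,1],[0,0.035,0.0005,0,1],[0,0.035,0.0005,0,1],[0,0.034,0.001,0,1],[0,0,0,0,1],[0,0,0,0,1],[0,0,0,0,1],[0,0,0,0,1]]'
```

```text
t: 4.05
position: [0.4277, 0.0713, 0.0613]
orientation: [-1.52, 1.571, -3.09]
ft_force: [-0.3, 0.0, 0.8]
gripper_width: -0.002
t: 4.85
position: [0.4277, 0.0713, 0.0613]
orientation: [-2.335, 1.571, 2.378]
ft_force: [0.1, -0.2, -0.8]
gripper_width: -0.002
t: 5.65
position: [0.4277, 0.0713, 0.0613]
orientation: [1.371, 1.571, -0.2]
ft_force: [-0.1, -0.2, -0.6]
gripper_width: 0.001
t: 6.45
position: [0.4265, 0.0712, 0.2441]
orientation: [-1.511, 1.568, -3.082]
ft_force: [-0.3, 0.5, -0.0]
gripper_width: 0.005
t: 7.25
position: [0.565, 0.0689, 0.2447]
orientation: [-1.55, 1.569, -3.121]
ft_force: [-0.3, 0.2, -0.4]
gripper_width: -0.001
```

```bash
python3 -m crank '[[0.04,0.001,-0.0004,0,1],[0.04,0,0,0,1],[0.04,0,0,0,1],[0.03,0,0,0,1],[0.02,0,0,0,1],[0,0,0,0,1],[0,0,0,0,1],[0,0,0,0,1]]'
python3 -m crank '[[0,0,0,0,1],[0,0,0,0,1],[0,0,0,0,1],[0,0,0,0,1],[0,0,0,0,1],[0,0,0,0,1],[0,0,0,0,1],[0,0,0,0,1]]'
python3 -m crank '[[0,0,0,0,1],[0,0,0,0,1],[0,0,0,0,1],[0,0,0,0,1],[0,0,0,0,1],[0,0,0,0,1],[0,0,0,0,1],[0,0,0,0,1]]'
python3 - <<'E'
from h import *
from station import manip,cams
s=manip.observe();c=cams.capture("side");p=P(c)@np.r_[s["position"]+[0,0,-.014],1];p=p[:2]/p[2];print(s["t"],s["position"],p)
u,v=p.astype(int);cv2.imwrite("pics/s3.png",cv2.resize(c["frame"][v-40:v+40,u-40:u+40],None,fx=5,fy=5,interpolation=cv2.INTER_CUBIC))
E
```

```text
t: 8.05
position: [0.5687, 0.0694, 0.077]
orientation: [1.626, 1.568, 0.056]
ft_force: [0.9, -0.3, 0.3]
gripper_width: -0.004
t: 8.85
position: [0.5677, 0.0692, 0.0752]
orientation: [-1.469, 1.571, -3.04]
ft_force: [-0.1, 0.0, -0.6]
gripper_width: 0.002
t: 9.65
position: [0.5677, 0.0692, 0.0753]
orientation: [1.668, 1.571, 0.097]
ft_force: [-0.4, -0.4, -0.3]
gripper_width: -0.003
9.65 [0.56774085 0.06924902 0.07531111] [305.18634053 188.99389858]
```

View pics/s3.png

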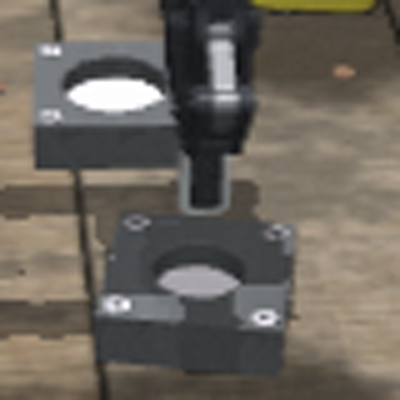

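The tip sits over the mid bore's middle, within about 1.5 mm laterally. I'll dwell longer, lift, and move to above the large bearing.

```bash
python3 -m crank '[[0,0,0,0,1],[0,0,0,0,1],[0,0,0,0,1],[0,0,0,0,1],[0,0,0,0,1],[0,0,0,0,1],[0,0,0,0,1],[0,0,0,0,1]]'
python3 -m crank '[[0,0,0,0,1],[0,0,0,0,1],[-0.02,0,0,0,1],[-0.04,0,0,0,1],[-0.04,0,0,0,1],[-0.04,0,0,0,1],[-0.03,0,0,0,1],[0,0,0,0,1]]'
python3 -m crank '[[0,0,0,0,1],[0,-0.0176,0.038,0,1],[0,-0.0176,0.038,0,1],[0,-0.0176,0.038,0,1],[0,-0.0176,0.038,0,1],[0,-0.0176,0.038,0,1],[0,-0.0176,0.038,0,1],[0,-0.0176,0.038,0,1]]'
python3 -m crank '[[0,0,0,0,1],[0,0,0,0,1],[0,0,0,0,1]]'
```

```text
t: 10.5
position: [0.5678, 0.0692, 0.0753]
orientation: [1.913, 1.571, 0.342]
ft_force: [0.4, 0.5, 1.0]
gripper_width: -0.001
t: 11.3
position: [0.5708, 0.0694, 0.2507]
orientation: [1.622, 1.56, 0.051]
ft_force: [0.8, -0.1, -0.0]
gripper_width: 0.0
t: 12.1
position: [0.4425, -0.1974, 0.2433]
orientation: [-2.089, 1.567, 2.624]
ft_force: [0.3, -0.7, -0.0]
gripper_width: 0.003
t: 12.4
position: [0.4442, -0.1959, 0.2442]
orientation: [-2.328, 1.568, 2.385]
ft_force: [0.3, -0.4, 0.0]
gripper_width: -0.004
```

```bash
python3 -m crank '[[0.04,0,0.0008,0,1],[0.04,0,0,0,1],[0.04,0,0,0,1],[0.03,0,0,0,1],[0.02,0,0,0,1],[0.01,0,0,0,1],[0,0,0,0,1],[0,0,0,0,1]]'
python3 -m crank '[[0,0,0,0,1],[0,0,0,0,1],[0,0,0,0,1],[0,0,0,0,1],[0,0,0,0,1],[0,0,0,0,1],[0,0,0,0,1],[0,0,0,0,1]]'
python3 -m crank '[[0,0,0,0,1],[0,0,0,0,1],[0,0,0,0,1],[0,0,0,0,1],[0,0,0,0,1],[0,0,0,0,1],[0,0,0,0,1],[0,0,0,0,1]]'
python3 - <<'E'
from h import *
from station import manip,cams
s=manip.observe();c=cams.capture("side");p=P(c)@np.r_[s["position"]+[0,0,-.014],1];p=p[:2]/p[2];print(s["t"],s["position"],p)
u,v=p.astype(int);cv2.imwrite("pics/s4.png",cv2.resize(c["frame"][v-40:v+40,u-40:u+40],None,fx=5,fy=5,interpolation=cv2.INTER_CUBIC))
E
```

```text
t: 13.2
position: [0.4454, -0.1972, 0.0657]
orientation: [1.175, 1.57, -0.394]
ft_force: [-0.1, -0.4, 0.2]
gripper_width: 0.0
t: 14.0
position: [0.4446, -0.1976, 0.0653]
orientation: [-2.119, 1.571, 2.594]
ft_force: [0.3, -0.0, 0.8]
gripper_width: -0.005
t: 14.8
position: [0.4446, -0.1976, 0.0653]
orientation: [2.15, 1.571, 0.579]
ft_force: [-1.0, -0.2, -0.3]
gripper_width: -0.001
14.8 [ 0.44459236 -0.19759545  0.06531302] [253.42302752 281.31672989]
```

View pics/s4.png

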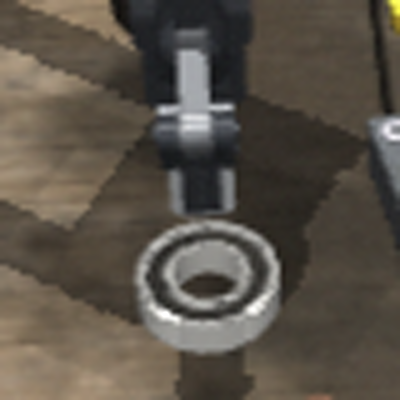

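The tip is centred over the large bearing. I'll dwell longer, lift, and go to above the wide bore.

```bash
python3 -m crank '[[0,0,0,0,1],[0,0,0,0,1],[0,0,0,0,1],[0,0,0,0,1],[0,0,0,0,1],[0,0,0,0,1],[0,0,0,0,1],[0,0,0,0,1]]'
python3 -m crank '[[0,0,0,0,1],[0,0,0,0,1],[-0.02,0,0,0,1],[-0.04,0,0,0,1],[-0.04,0,0,0,1],[-0.04,0,0,0,1],[-0.04,0,0,0,1],[0,0,0,0,1]]'
python3 -m crank '[[0,0,0,0,1],[0,0.0097,-0.0432,0,1],[0,0.0097,-0.0432,0,1],[0,0.0097,-0.0432,0,1],[0,0.0097,-0.0432,0,1],[0,0.0097,-0.0432,0,1],[0,0.0097,-0.0432,0,1],[0,0.0097,-0.0432,0,1]]'
python3 -m crank '[[0,0.0097,-0.0432,0,1],[0,0.0097,-0.0432,0,1],[0,0.0097,-0.0432,0,1],[0,0,0,0,1],[0,0,0,0,1],[0,0,0,0,1]]'
```

```text
t: 15.65
position: [0.4446, -0.1976, 0.0653]
orientation: [-2.413, 1.571, 2.299]
ft_force: [-0.5, 0.3, 0.2]
gripper_width: -0.002
t: 16.45
position: [0.4479, -0.1994, 0.2511]
orientation: [1.066, 1.559, -0.504]
ft_force: [0.3, -1.2, 1.0]
gripper_width: 0.0
t: 17.25
position: [0.5111, 0.1065, 0.243]
orientation: [-1.409, 1.566, -2.979]
ft_force: [1.0, -0.2, 0.6]
gripper_width: -0.0
t: 17.85
position: [0.5403, 0.2333, 0.2436]
orientation: [-1.074, 1.567, -2.645]
ft_force: [-0.3, -0.5, -0.1]
gripper_width: 0.0
```

```bash
python3 -m crank '[[0.04,0,-0.0015,0,1],[0.04,0,0,0,1],[0.04,0,0,0,1],[0.03,0,0,0,1],[0.019,0,0,0,1],[0,0,0,0,1],[0,0,0,0,1],[0,0,0,0,1]]'
python3 -m crank '[[0,0,0,0,1],[0,0,0,0,1],[0,0,0,0,1],[0,0,0,0,1],[0,0,0,0,1],[0,0,0,0,1],[0,0,0,0,1],[0,0,0,0,1]]'
python3 -m crank '[[0,0,0,0,1],[0,0,0,0,1],[0,0,0,0,1],[0,0,0,0,1],[0,0,0,0,1],[0,0,0,0,1],[0,0,0,0,1],[0,0,0,0,1]]'
python3 - <<'E'
from h import *
from station import manip,cams
s=manip.observe();c=cams.capture("side");p=P(c)@np.r_[s["position"]+[0,0,-.014],1];p=p[:2]/p[2];print(s["t"],s["position"],p)
u,v=p.astype(int);cv2.imwrite("pics/s5.png",cv2.resize(c["frame"][v-40:v+40,u-40:u+40],None,fx=5,fy=5,interpolation=cv2.INTER_CUBIC))
E
```

```text
t: 18.65
position: [0.5426, 0.2356, 0.0778]
orientation: [1.885, 1.568, 0.314]
ft_force: [-0.1, -0.5, 0.2]
gripper_width: -0.002
t: 19.45
position: [0.5415, 0.2359, 0.0762]
orientation: [-1.286, 1.571, -2.857]
ft_force: [-1.1, -0.3, 0.1]
gripper_width: 0.002
t: 20.25
position: [0.5415, 0.2359, 0.0763]
orientation: [2.933, 1.571, 1.363]
ft_force: [0.2, -0.8, -0.3]
gripper_width: 0.001
20.25 [0.54149051 0.2359326  0.07631739] [287.30874629 152.1674862 ]
```

View pics/s5.png

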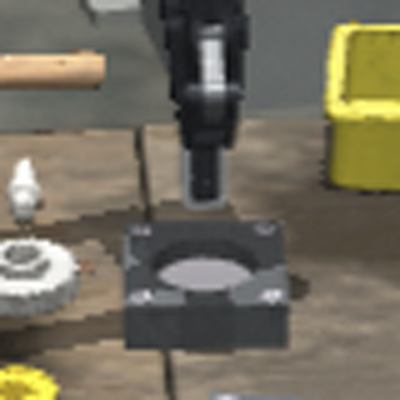

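Centred over the wide bore. I'll finish the dwell, raise, settle, check that nothing moved, and hand in.

```bash
python3 -m crank '[[0,0,0,0,1],[0,0,0,0,1],[0,0,0,0,1],[0,0,0,0,1],[0,0,0,0,1],[0,0,0,0,1],[0,0,0,0,1],[0,0,0,0,1]]'
python3 -m crank '[[0,0,0,0,1],[0,0,0,0,1],[-0.02,0,0,0,1],[-0.04,0,0,0,1],[-0.04,0,0,0,1],[-0.04,0,0,0,1],[-0.03,0,0,0,1],[0,0,0,0,1]]'
python3 -m crank '[[0,0,0,0,1],[0,0,0,0,1],[0,0,0,0,1],[0,0,0,0,1],[0,0,0,0,1],[0,0,0,0,1],[0,0,0,0,1],[0,0,0,0,1]]'
python3 - <<'E'
from h import *
from station import manip,cams
c=cams.capture("side")["frame"];b=B["frame"]
d=cv2.absdiff(c,b).max(2)
for n,(u,v) in dict(small=(244,211),large=(254,297),tape=(247,238),gear=(251,167),nut=(349,338),spanner=(253,357)).items():
    T=b[v-10:v+11,u-12:u+13];r=cv2.matchTemplate(c[v-16:v+17,u-18:u+19],T,cv2.TM_CCOEFF_NORMED)
    _,m,_,l=cv2.minMaxLoc(r);print(n,"shift",l[0]-6,l[1]-6,round(m,2))
s=manip.observe();print(s["t"],s["position"],abs(s["qd"]).max())
print(manip.close_job())
E
```

```text
t: 21.1
position: [0.5415, 0.2359, 0.0763]
orientation: [2.792, 1.571, 1.221]
ft_force: [0.2, 0.6, 0.6]
gripper_width: -0.002
t: 21.9
position: [0.5444, 0.237, 0.2519]
orientation: [1.912, 1.56, 0.342]
ft_force: [0.3, 0.6, 0.6]
gripper_width: -0.003
t: 22.7
position: [0.5415, 0.236, 0.2463]
orientation: [-2.837, 1.571, 1.876]
ft_force: [-0.1, -0.0, -0.3]
gripper_width: 0.003
small shift 0 0 1.0
large shift 0 0 1.0
tape shift 0 0 1.0
gear shift 0 0 0.96
nut shift 0 0 1.0
spanner shift 0 0 1.0
22.75 [0.54151436 0.23593542 0.24631699] 0.0015014657973218726
the job is handed in; nothing more can be done
None
```

With the fingers shut, I pointed at the small bearing, the 42 mm bore, the large bearing and the 54 mm bore, in that order. I held each point for at least 2.4 s with the fingertips about 35 mm above its middle. Between points the tips rose to about 23 cm, and they finished there. The job was handed in at 22.8 s.

**Position:** the side view showed the tips centred over each target. The largest offset was about 1.5 mm, at the 42 mm bore. The top view could not confirm this because the arm blocked it the one time I tried it, over the small bearing.

**Contact:** the reported wrist force stayed at or below about 1.5 N throughout. In the last picture, the bearings, gear, tape, nut and spanner showed no shift from the start. I did not run that check on the two yellow look-alikes.

No check failed or disagreed.

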